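# Slide a fan plate off its stack and lay it on the fitting cradle

### The arm

A 7-joint arm with a two-finger parallel gripper is mounted at the origin on the work surface. World frame = base frame: x ahead of the robot, y to its left, z up, the work surface at z = 0. Lengths are in m, angles in rad, forces in N, time in s.
With the tool pointing down it reaches from about 0.35 to 0.9 m from the base axis. Payload 19.9 kg.
Tool frame: the origin (TCP) lies between the finger pads; the fingertips stand 19 mm ahead of it and the grasp point (between the pads) is the TCP; z points along the fingers, y is the line along which they close (so a half turn about z gives the same grasp; the last joint's range is limited). The gripper opens to 94 mm and grips with 3 to 60 N. Pads are 16 mm wide; open, the fingers measure 119 mm over their backs; the gripper's body (75 mm by 177 mm) begins 78 mm behind the grasp point.
Start: joints at [1.236, 0.417, -0.01, 1.614, 0.005, 1.111, -0.053], TCP at [0.181, -0.598, 0.224] pointing down, gripper open.
Joint ranges: [-2.81, 2.81], [-0.39, 2.02], [-1.27, 1.25], [0.06, 2.57], [-1.19, 4.33], [0.19, 2], [-2.82, 2.82]. Speed limits (rad/s): [1.89, 1.89, 2.39, 2.39, 3.01, 3.01, 3.01].

### API

Orientations are given as a 3x3 rotation matrix whose columns are the frame's x, y, z axes.
In Python, from rig import robot gives the robot as it stands. Calls block until the motion is done:
- robot.move_ptp(position, orientation): joint-space move of the TCP to a pose.
- robot.move_linear(position, velocity=0.15, frame=None, threshold=None): straight line of the TCP; frame=None keeps the orientation; velocity is the mean speed in m/s. With threshold (N) it stops when the force on the tool has changed by that much, and returns True; else False.
- robot.goto_joints(angles): joint-space move.
- robot.gripper_to(opening): finger opening in m; the grip force is fixed at half the most; returns when the fingers have stopped.
- robot.pause(seconds).
- robot.ik(position, orientation): joint angles nearest the present ones, or None.
- robot.get_state(): the state.
- robot.grab_frame(name): name is "scene" or "top"; returns the picture (384x512x3 uint8, red, green, blue); there is no depth.
- robot.camera_info(name): a dict with "fx", "fy", "cx", "cy" (pixels), "dist" ([k1, k2, p1, p2, k3] as OpenCV has them; the pictures are not rectified), "rvec" (rotation vector, rad) and "tvec" (3), from world to camera coordinates, as OpenCV has them. Camera axes: x right, y down, z forward; pixel columns grow to the right and rows downward; lengths in m; the calibration is good to about 2 mm. A picture is of the moment at which its call begins. camera_info takes no time and is no camera call.
A pose or a line that the arm cannot do raises robot.PlanningError and nothing moves.
- robot.sign_off(): hands the job in; it is judged then, once.
The state is a dict: "time": time; "qpos": joint angles; "joint_vel": joint speeds; "effort": joint torques, N m; "ee_pos": TCP position; "tool_rot": TCP orientation; "force": force on the tool from outside, world axes, zero at the start; "moment": the same for the moment, N m; "opening": finger opening in m; "grasp_force": force on a finger pad.
Only numpy, scipy, OpenCV 4.12 (cv2) and the standard library are available. Lean on these libraries where they do the work, as an engineer would, in place of code of your own. Each camera call takes 0.05 s, during which the arm holds its last target. There are 200 camera calls.

### The job

Take the top plate from the tray of long plates: slide it out over the tray's low front end (the end facing the robot) until about a third of it overhangs, then pinch the overhanging end and lift the plate off. Lay it flat and centred across the two bars of the fitting cradle, at right angles to the bars, and let go. Leave the short plates in their tray.

Things in the scene. Friction and masses are not known exactly. Their poses are not given: they have to be found in the camera images.
- long_plate: the top one of two equal bare aluminium plates in the long tray: flat, 160 (x) x 60 (y) x 3 mm thick, 78 g, with a tiny dark screw-hole mark in each corner. Origin: centre of its underside; x along its length, pointing as the tray's x does, z up.
- long_tray: fixed black tray: block 170 (x) x 76 (y) x 50 mm high, two plates lying on it (upper face of the top one 56 mm above the bench). Origin: centre of its underside; open front at x = -85, bench in front of it clear. Rails 5 mm high at both sides (2 mm clear of the plates) and rear; the 2 mm front lip holds back the lower plate, the top one slides over it to -x. Fingers grip plates better than plates each other.
- cradle: fixed aluminium fitting cradle: base 120 (x) x 90 (y) x 12 mm, with two upright bars at x = -30 and +30 mm, each 14 (x) x 64 (y) mm, running along y, their rubber tops 60 mm above the bench. Origin: centre of its underside, z up. A long plate laid centred along the cradle's x sticks out 43 mm beyond each bar.
- short_plate: to be left alone: the top one of two short aluminium plates, 100 x 60 x 3 mm, in a second black tray of the same make, 110 mm long. Origin: centre of its underside, x along its length.
Mind the look-alikes: they are no part of the job. Leave any blue, brown or pink look-alike of the long_plate alone.

How it is judged:
On the way, in this order (a step that is already met when the one before it is completed fails the run):
1. the long plate lies flat in its tray, slid out so that its end overhangs the tray's front by 30 mm or more (x of long_plate in the frame of long_tray between -0.085 and -0.035 m and z of long_plate in the frame of long_tray between 0.049 and 0.057 m and angle between long_plate's own z axis and vertical below 0.06 rad), for 0.2 s.
2. the long plate is pinched by its overhanging (-x) end and lifted at least 25 mm (height (world z) of long_plate above 0.078 m and contact force between the fingers and long_plate above 1 N and x of the grasp point in the frame of long_plate below -0.025 m), for 0.2 s.
At the end, for the whole second after the job is handed in: The long plate rests flat and still on both bars of the cradle, its centre within 20 mm of the cradle's centre (seen from above), its length within 11 degrees of the cradle's x axis (either way round); the short plate is within 15 mm of where it started (horizontal distance between long_plate and cradle below 0.02 m and z of long_plate in the frame of cradle between 0.057 and 0.064 m and angle between the x axis of long_plate and the x axis of cradle, either way round below 0.2 rad and angle between long_plate's own z axis and vertical below 0.06 rad and linear speed of long_plate below 0.02 m/s and distance of short_plate from where it was at the start of the episode below 0.015 m); the robot touches nothing.
It fails at once if the short plate is shifted by more than 15 mm (distance of short_plate from where it was at the start of the episode above 0.015 m).
It also fails if it takes over 53 s, if anything falls off the work surface, if the arm or the gripper's body presses on something with over 40 N, if the wrist force passes 120 N, or if a joint passes its speed limit or range.

## Working session

There is one attempt and no reset: what is moved stays moved. The work goes in short steps, each a Python script; the robot and the scene stay as the last script left them, time stands still between calls to the robot, and variables do not carry over. Pictures are saved under pics/ and viewed, at most 10 in all, crops included, and the job is handed in when it is done.

```bash
mkdir -p pics; ls
python3 - <<'E'
from rig import robot
import cv2
for n in("scene","top"):
    cv2.imwrite(f"pics/{n}0.png",cv2.cvtColor(robot.grab_frame(n),cv2.COLOR_RGB2BGR)); print(robot.camera_info(n))
s=robot.get_state();print(s["tool_rot"],s["time"])
E
```

```text
pics
{'fx': 415.74718089563504, 'fy': 415.74718089563504, 'cx': 261.7251875372674, 'cy': 191.91980125250402, 'dist': array([-0.1054068,  0.       ,  0.       ,  0.       ,  0.       ]), 'rvec': array([ 2.23261671,  1.0121151 , -0.39043183]), 'tvec': array([-0.36106352, -0.1472415 ,  1.51147074])}
{'fx': 381.79107154392324, 'fy': 381.79107154392324, 'cx': 256.0511411886956, 'cy': 187.2500789344898, 'dist': array([-0.11675352,  0.        ,  0.        ,  0.        ,  0.        ]), 'rvec': array([ 2.14062514, -2.13257656,  0.16484297]), 'tvec': array([0.09297367, 0.42045087, 1.07733652])}
[[ 9.57154695e-01  2.89576803e-01 -4.05499838e-04]
 [ 2.89577071e-01 -9.57154167e-01  1.00981192e-03]
 [-9.57077525e-05 -1.08396968e-03 -9.99999408e-01]] 0.1
```

View pics/top0.png

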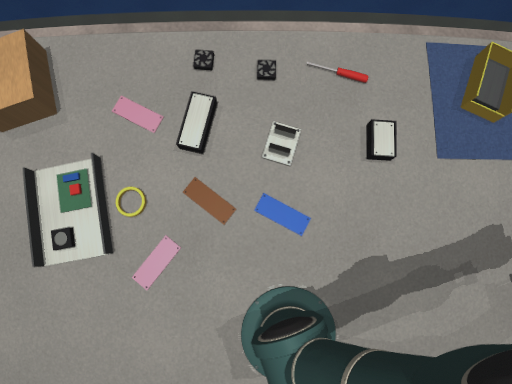

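View pics/scene0.png

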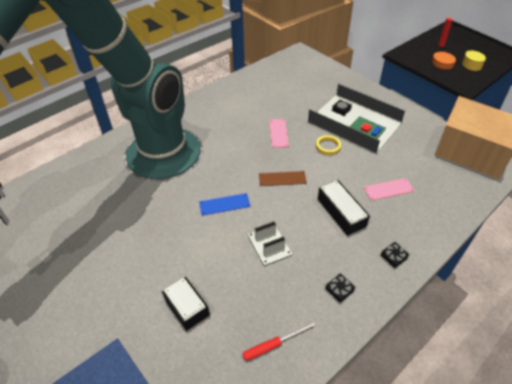

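The top view shows the long tray at about (197,122), the cradle at (282,143) and the short tray at (381,140). The robot base is at the bottom, so the long tray's front is its lower end, near (190,148). The scene view shows the same three at (343,205), (270,243) and (186,301).

```bash
cat > h.py <<'E'
from rig import robot
import cv2, numpy as np
def rays(name,px):
    c=robot.camera_info(name); K=np.array([[c["fx"],0,c["cx"]],[0,c["fy"],c["cy"]],[0,0,1]])
    R=cv2.Rodrigues(np.array(c["rvec"]))[0]; t=np.array(c["tvec"])
    u=cv2.undistortPoints(np.float64(px).reshape(-1,1,2),K,np.array(c["dist"])).reshape(-1,2)
    return -R.T@t, np.c_[u,np.ones(len(u))]@R
def plane(name,px,z):
    o,d=rays(name,px); return (o+d*((z-o[2])/d[:,2])[:,None])[:,:2]
def rect(name,mask,z):
    """min-area rectangle, in the plane z, of the largest blob of the mask"""
    cs,_=cv2.findContours(mask,cv2.RETR_EXTERNAL,cv2.CHAIN_APPROX_NONE)
    k=max(cs,key=cv2.contourArea).reshape(-1,2)
    (c,s,a)=cv2.minAreaRect(np.float32(plane(name,k,z)*1000))
    if s[0]<s[1]: s=s[::-1]; a+=90
    a=(a+90)%180-90
    return np.array(c)/1000,np.array(s),a
def window(name,im,box,lo,hi):
    g=cv2.cvtColor(im,cv2.COLOR_RGB2GRAY); m=np.zeros_like(g); x0,y0,x1,y1=box
    m[y0:y1,x0:x1]=cv2.inRange(g,lo,hi)[y0:y1,x0:x1]; return m
E
python3 - <<'E'
from h import *
t=robot.grab_frame("top"); s=robot.grab_frame("scene")
for n,im,b in(("top",t,(170,85,222,158)),("scene",s,(312,172,375,240))):
    for lo in (180,200,215): print(n,"plate",lo,rect(n,window(n,im,b,lo,255),.056))
    print(n,"tray dark+plate",rect(n,window(n,im,b,0,60),.055))
for n,im,b in(("top",t,(258,115,306,170)),("scene",s,(243,215,297,270))):
    for lo in(180,200):print(n,"base",lo,rect(n,window(n,im,b,lo,255),.012))
    m=window(n,im,b,0,75); k,l,st,ce=cv2.connectedComponentsWithStats(m)
    for i in range(1,k):
        if st[i,4]>40: print(" bar",st[i],rect(n,np.uint8(l==i)*255,.060))
a=cv2.resize(t[80:175,165:315],None,fx=5,fy=5,interpolation=cv2.INTER_CUBIC)
cv2.imwrite("pics/crop.png",cv2.cvtColor(a,cv2.COLOR_RGB2BGR))
E
```

```text
top plate 180 (array([0.61718286, 0.27514606]), array([157.24093628,  58.36338425]), -13.3134765625)
top plate 200 (array([0.61618713, 0.27327597]), array([157.45379639,  53.06885529]), -15.781394958496094)Traceback (most recent call last):
  File "<stdin>", line 4, in <module>
  File "h.py", line 13, in rect
    k=max(cs,key=cv2.contourArea).reshape(-1,2)
      ~~~^^^^^^^^^^^^^^^^^^^^^^^^
ValueError: max() iterable argument is empty
```

Run:
```python
from h import *
t=robot.grab_frame("top"); s=robot.grab_frame("scene")
def show(*a):
    try: print(*a[:3],rect(*a[3:]))
    except ValueError: print(a[:3],"none")
for n,im,b in(("top",t,(170,85,222,158)),("scene",s,(312,172,375,240))):
    for lo in (150,165,180): show(n,"plate",lo,n,window(n,im,b,lo,255),.056)
    show(n,"tray",0,n,window(n,im,b,0,60),.055)
for n,im,b in(("top",t,(258,115,306,170)),("scene",s,(243,215,297,270))):
    for lo in(165,180,195):show(n,"base",lo,n,window(n,im,b,lo,255),.012)
    m=window(n,im,b,0,85); k,l,st,ce=cv2.connectedComponentsWithStats(m)
    for i in range(1,k):
        if st[i,4]>30: show(" bar",st[i],ce[i],n,np.uint8(l==i)*255,.060)
a=cv2.resize(t[80:175,165:315],None,fx=5,fy=5,interpolation=cv2.INTER_CUBIC)
cv2.imwrite("pics/crop.png",cv2.cvtColor(a,cv2.COLOR_RGB2BGR))
```

```text
top plate 150 (array([0.61722461, 0.27470871]), array([159.63214111,  60.34092331]), -13.467414855957031)
top plate 165 (array([0.61730896, 0.27470148]), array([159.0199585 ,  59.34773254]), -13.189483642578125)
top plate 180 (array([0.61751086, 0.27506842]), array([157.91525269,  58.36338425]), -13.3134765625)
top tray 0 (array([0.61134454, 0.26967697]), array([179.78543091,  86.60805511]), -13.539237976074219)
scene plate 150 (array([0.62904266, 0.27111798]), array([284.66564941, 204.91003418]), -45.73214340209961)
scene plate 165 (array([0.62904266, 0.27111798]), array([284.66564941, 204.91003418]), -45.73214340209961)
scene plate 180 (array([0.61547571, 0.27452576]), array([167.79463196,  60.06909561]), -13.122993469238281)
scene tray 0 (array([0.63639056, 0.22176451]), array([185.5473938 ,  93.51210022]), 9.755378723144531)
top base 165 (array([0.56108649, 0.01927666]), array([118.08631897,  88.80429077]), -16.93726348876953)
top base 180 (array([0.55595056, 0.02036873]), array([106.42819214,  85.08729553]), -16.898880004882812)
top base 195 (array([0.54205829, 0.02430945]), arr
[... 235 characters left out ...]
149.0955414 ] (array([0.52764569, 0.0285878 ]), array([60.60947037, 22.00355148]), 73.01995849609375)
scene base 165 (array([0.5570954 , 0.02458154]), array([194.86849976, 165.57852173]), -41.321556091308594)
scene base 180 (array([0.56231165, 0.01904366]), array([122.22535706,  94.16253662]), -16.855941772460938)
scene base 195 (array([0.56319739, 0.01793104]), array([117.35041046,  89.8631134 ]), -17.17681121826172)
 bar [256 222  19  10  67] [264.88059701 226.46268657] (array([0.53504523, 0.02491977]), array([58.23600769, 11.72377014]), 73.03031921386719)
 bar [265 238  19   9  64] [273.90625 242.0625 ] (array([0.59313391, 0.00772713]), array([58.01959229, 10.39824581]), 73.4515151977539)
```

View pics/crop.png

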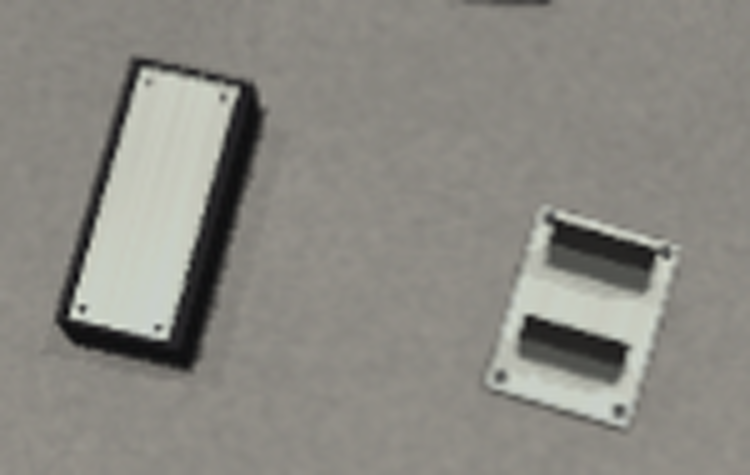

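The plate measures 159.6 x 60.3 mm at z=0.056, centred at (0.617, 0.275) and yawed -13.3°, and both views agree. The cradle base measures 118 x 89 mm, centred at (0.562, 0.018) and yawed -17°. Next I press and slide the plate.

```bash
cat >> h.py <<'E'
P=np.array([.617,.2747]); AP=np.radians(-13.3); C=np.array([.5622,.018]); AC=np.radians(-16.9)
def rot(a): c,s=np.cos(a),np.sin(a); return np.array([[c,s,0],[s,-c,0],[0,0,-1]])
def at(o,a,x,z): return np.array([o[0]+x*np.cos(a),o[1]+x*np.sin(a),z])
def st():
    s=robot.get_state(); print(round(s["time"],2),np.round(s["ee_pos"],4),np.round(s["force"],1),round(s["opening"],4),np.round(s["grasp_force"],1))
E
python3 - <<'E'
from h import *
robot.move_ptp(at(P,AP,.03,.13),rot(AP)); robot.gripper_to(0.0); st()
robot.move_linear(at(P,AP,.03,.082),.1)
print(robot.move_linear(at(P,AP,.03,.068),.02,threshold=6)); st()
z=robot.get_state()["ee_pos"][2]
robot.move_linear(at(P,AP,-.028,z-.001),.05); st()
robot.move_linear(at(P,AP,-.028,.13),.1)
robot.move_linear(at(P,AP,.13,.2),.25); st()
t=robot.grab_frame("top")
for lo in(150,165): print(rect("top",window("top",t,(150,85,222,190),lo,255),.056))
cv2.imwrite("pics/slid.png",cv2.cvtColor(t,cv2.COLOR_RGB2BGR))
E
```

```text
5.16 [0.6462 0.2678 0.13  ] [ 0.2 -0.2  0.4] 0.0002 0.0
True
6.24 [0.6464 0.2679 0.0754] [-0.1  0.3  7.4] 0.0003 3.4
7.55 [0.5906 0.2815 0.0753] [ 0.3 -0.7  9.3] 0.0007 5.0
9.1 [0.7424 0.2454 0.1989] [-0.8  0.5 -0.7] 0.0005 0.0
(array([0.55436047, 0.33329687]), array([310.66854858, 146.85931396]), -13.1888427734375)
(array([0.5886532 , 0.28215424]), array([218.77839661,  61.80039597]), -13.635063171386719)
```

View pics/slid.png

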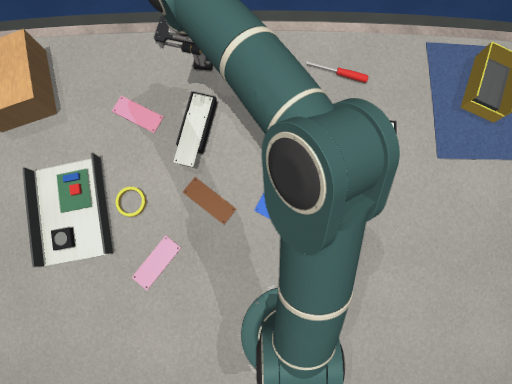

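The plate slid 58 mm: the white region is now 219 mm long, with its front end at about (187,165). The centre is at tray x = -0.058. Next I pinch across the overhanging end, lift and check.

Run:
```python
from h import *
R=rot(AP); x=-.108
robot.move_linear(at(P,AP,x,.15),.25); robot.gripper_to(.09); 
robot.move_linear(at(P,AP,x,.0545),.08); st()
robot.gripper_to(.04); st()
robot.move_linear(at(P,AP,x,.10),.06); st()
robot.move_linear(at(P,AP,x,.16),.1); robot.pause(.2); st()
for n in("scene","top"):
    cv2.imwrite(f"pics/{n}_lift.png",cv2.cvtColor(robot.grab_frame(n),cv2.COLOR_RGB2BGR))
s=cv2.imread("pics/scene_lift.png")[80:280,220:440]; cv2.imwrite("pics/lift.png",cv2.resize(s,None,fx=3,fy=3)[:600])
```

```text
13.02 [0.5122 0.2997 0.055 ] [-1.  -0.7 -0.5] 0.0901 0.0
13.62 [0.5119 0.2995 0.0545] [-0.5 -0.7  0.9] 0.0592 30.0
14.53 [0.5118 0.2994 0.0997] [ 1.  -0.7 -0.5] 0.0588 30.0
15.47 [0.5117 0.2994 0.1594] [ 0.   0.5 -0.9] 0.0592 30.0
```

View pics/lift.png

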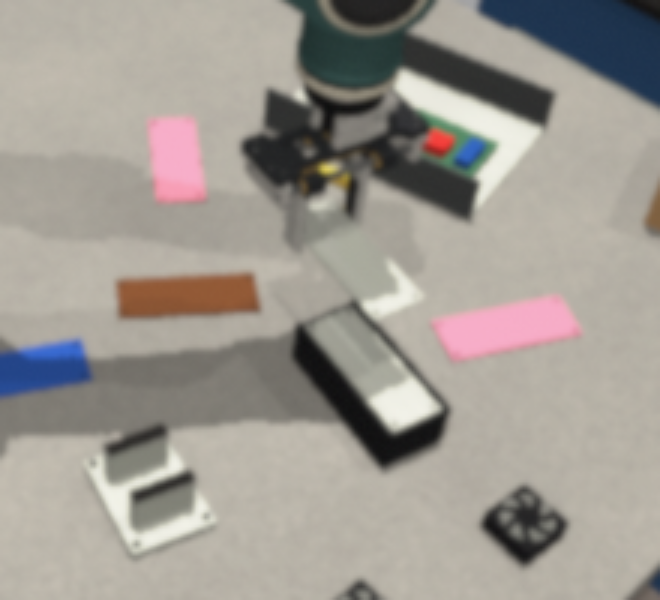

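The plate is held by its near end and looks roughly level. Its far corners are at crop (362,308) and (425,292). I check the droop by ray-plane, then move above the cradle.

Run:
```python
from h import *
px=np.array([[362,308],[425,292]])/3+[220,80]
for z in(.12,.14,.16,.18):
    q=plane("scene",px,z)-P; u=np.array([np.cos(AP),np.sin(AP)]); v=np.array([-u[1],u[0]])
    print(z,np.round(q@u,4),np.round(q@v,4),"expect .022, -+.03")
robot.move_linear(at(C,AC,-.0495,.14),.15,frame=rot(AC)); robot.pause(.2); st()
for n in("scene","top"):
    cv2.imwrite(f"pics/{n}_hov.png",cv2.cvtColor(robot.grab_frame(n),cv2.COLOR_RGB2BGR))
s=cv2.imread("pics/scene_hov.png")[120:290,180:370]; cv2.imwrite("pics/hov.png",cv2.resize(s,None,fx=3.5,fy=3.5)[:600])
```

```text
0.12 [-0.0199 -0.008 ] [-0.0062  0.0635] expect .022, -+.03
0.14 [-0.0058  0.0058] [-0.0195  0.0487] expect .022, -+.03
0.16 [0.0083 0.0197] [-0.0327  0.0339] expect .022, -+.03
0.18 [0.0224 0.0335] [-0.046   0.0191] expect .022, -+.03
17.71 [0.5149 0.0328 0.14  ] [ 0.4 -0.1 -0.9] 0.0593 30.0
```

View pics/hov.png

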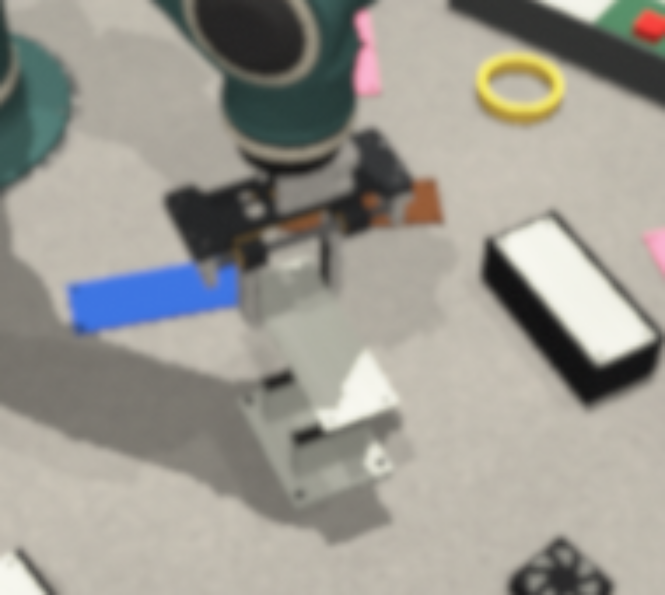

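The corner spread at z≈0.16 matches the plate width, so it is level to within a few degrees. In this view it hangs over both bars, with its far corners at crop (330,428) and (398,400). I lower it and release.

Run:
```python
from h import *
px=np.array([[330,428],[398,400]])/3.5+[180,120]
q=plane("scene",px,.1415)-C; u=np.array([np.cos(AC),np.sin(AC)]); print(np.round(q@u,4),np.round(q@np.array([-u[1],u[0]]),4),"expect .08 -+.03")
robot.move_linear(at(C,AC,-.0495,.075),.08)
print(robot.move_linear(at(C,AC,-.0495,.0612),.02,threshold=4)); st()
robot.gripper_to(.092); st()
robot.move_linear(at(C,AC,-.0495,.14),.08)
robot.move_linear(at(C,AC,-.15,.2),.2); st()
robot.move_ptp([.25,-.5,.25],rot(AC)); st()
for n in("scene","top"):
    im=robot.grab_frame(n); cv2.imwrite(f"pics/{n}_end.png",cv2.cvtColor(im,cv2.COLOR_RGB2BGR))
    b=(245,100,320,185) if n=="top" else (225,195,310,275)
    for lo in (165,180,195):
        try: print(n,lo,rect(n,window(n,im,b,lo,255),.063))
        except ValueError: pass
s=cv2.imread("pics/scene_end.png")[160:320,150:360]; t=cv2.imread("pics/top_end.png")[80:180,240:450]
cv2.imwrite("pics/end.png",cv2.resize(np.vstack([s,t]),None,fx=2.3,fy=2.3))
```

```text
[0.0844 0.0825] [-0.0265  0.0308] expect .08 -+.03
True
19.44 [0.5147 0.0324 0.0612] [-1.7 -0.2  6.6] 0.0589 30.0
20.13 [0.5143 0.0323 0.0609] [ 0.2 -0.4  0.8] 0.092 0.0
22.01 [0.4192 0.0612 0.1997] [ 0.1 -0.1  0. ] 0.092 0.0
24.12 [ 0.2509 -0.4994  0.2499] [0.4 0.4 0.7] 0.0921 0.0
scene 165 (array([0.55637079, 0.01758556]), array([279.67431641, 255.58366394]), -41.32533645629883)
scene 180 (array([0.56289777, 0.0176684 ]), array([172.64430237,  70.32446289]), -17.0596923828125)
scene 195 (array([0.56416089, 0.01871613]), array([164.48399353,  63.12211609]), -16.204971313476562)
top 165 (array([0.56288818, 0.0171324 ]), array([159.87788391,  82.02587128]), -16.6651611328125)
top 180 (array([0.56299976, 0.01677804]), array([158.54833984,  80.7146759 ]), -16.832168579101562)
top 195 (array([0.56356213, 0.01770596]), array([155.8457489 ,  58.11564255]), -17.43353271484375)
```

View pics/end.png

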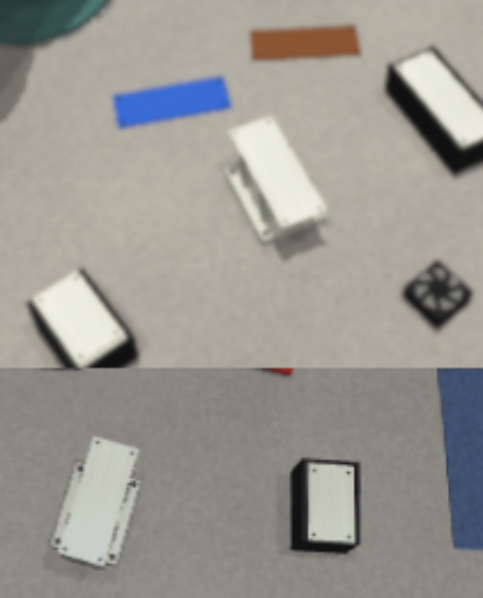

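The plate lies flat and centred on the cradle: (0.563, 0.0175), yaw about -17°. It shows at crop (278,172) in the scene view and (98,500) in the top view, and the short plate is untouched.

```bash
python3 -c "
from rig import robot
print(robot.sign_off())"
```

```text
the job is handed in; nothing more can be done
None
```

I handed the job in at about 24 s of the 53 s limit: by the final pictures, the long plate lies flat on both cradle bars, within about 2 mm of centre and 1° of the cradle's x axis, with the short plates left in their tray; `sign_off` returned no verdict.

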